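Fit a fresh filter in the solder-fume extractor and screw its lid down

TASK

Put the low filter cartridge (not the tall one) over the centre tube in the fume extractor's pot and right down on the floor of the pot, then swing the hinged lid shut without slamming it, and only then turn the lid's wing cap clockwise until it stops, fully home. Leave everything else on the bench standing where it is.

Things in the scene. Friction and masses are not known exactly. Their poses are not given: they have to be found in the camera images.
- extractor: Fixed bench-top solder-fume extractor: grey fan box (x -105 to 105, y -185 to 95, top 72 above the bench) carrying a round white open pot: outer diameter 140, inner 130, inner floor 76 and rim 128 above the bench, with an upright steel tube in its middle, diameter 21, chamfered top at 126. Origin on the bench under the pot's axis; z up, +y from the axis towards the lid's hinge.
- seat (a point): Point on the pot's inner floor at the foot of the centre tube, on its axis (76 above the bench).
- duct (a point): Middle of the top of the black upright duct collar (diameter 60, top 146 above the bench) that stands beside the pot at x 30, y -147 of the extractor, joined to it by a pipe. A flexible suction arm, diameter 42, rises from it and leans away to -y, its nozzle up to 370 above the bench: keep the hand clear.
- lid_hinge (a point): Middle of the lid's hinge line at the pot's rim, 77 from the pot's axis on its +y side, 128 above the bench. The hinge line runs along the extractor's x.
- lid (a joint): Angle of the lid in rad: 0 shut, lying level on the rim (end stop); grows as it opens, 2.0 open and leaning back. The hinge is stiff: the lid stays where it is left and takes 1 to 6 N at its tab to move. Aluminium disc, diameter 146, thickness 6, its centre 77 from the hinge line; shut, its top is 134 above the bench.
- lid_tab (a point): Outer (upper) face of the tab that sticks out of the lid's edge away from the hinge, 166 from the hinge line; the tab is 34 wide, 6 thick and ends 172 from the hinge line. Pushing here shuts the lid.
- cap (a joint): Turn of the wing cap about the lid's centre axis in rad: 0 unscrewed, grows clockwise seen from outside (from above, lid shut), 5.2 fully screwed down (end stop). Its captive thread moves it 8 towards the lid on the way. Turning takes about 0.1 N m; it stays where it is left. At 0, lid shut, the wings lie along the extractor's x; at q they have turned clockwise by q.
- wing_end (a point): Top of one end of the cap's wings, 44 from the cap's axis; at cap = 0 it points to the extractor's +x. Black cap: hub of diameter 34, height 26, and two wings in line forming a bar 88 long, 12 thick, 20 high. With the lid shut the bar spans 145 to 165 above the bench at 0 and 137 to 157 when home.
- cartridge: The low filter cartridge, a loose white pleated ring with grey end rims: outer diameter 67, bore 27, height 46, about 0.09 kg. Origin at the centre of its underside, z up. It stands upright on the bench, closely between the flux bottle and the paste jar (gaps about 14 mm), one on each side of it.
- tall_cartridge: Filter cartridge for another machine, same ring but 78 high; stands upright. Leave it. Origin at the centre of its underside.
- solder_reel: Full reel of solder standing on a flange, diameter 61, height 50. Leave it. Origin at the centre of its underside.
- flux_bottle: Small clear bottle, diameter 36, height 95, light and easily tipped, beside the low cartridge. Leave it. Origin at the centre of its underside.
- paste_jar: Low jar with a black cap, diameter 44, height 42, beside the low cartridge on the other side. Leave it. Origin at the centre of its underside.
- tip_cleaner: Black round pot with brass wool, diameter 80, height 53. Leave it. Origin at the centre of its underside.
- screwdriver: Screwdriver, 160 long, lying on the bench. Leave it. Origin near the middle of its underside.
- wash_bottle: White plastic bottle with a black cap, diameter 54, height 150, standing close behind the extractor. Leave it. Origin at the centre of its underside.
Things that resemble listed ones, but are neither listed nor needed, are in the scene too. What is shaped like the cartridge but orange or red is not meant.

How it is judged:
On the way, in this order (a step that is already met when the one before it is completed fails the run):
1. the low cartridge is over the tube and sits on the pot's floor (horizontal distance between cartridge and seat below 0.0055 m and z of cartridge in the frame of seat below 0.004 m and angle between cartridge's own z axis and vertical below 0.08 rad), for 0.2 s.
2. the lid is shut on the pot (value of joint lid below 0.05 rad), for 0.2 s.
3. the wing cap is screwed fully home (value of joint cap above 5 rad), for 0.2 s.
At the end, for the whole second after the job is handed in: The low cartridge stands over the centre tube, within 5.5 mm of its axis, upright, and within 4 mm of the pot's floor; the lid is shut to within 0.05 rad; the wing cap is within 0.2 rad of its end stop; all is at rest (all of step 1 and value of joint lid below 0.05 rad and value of joint cap above 5 rad and linear speed of cartridge below 0.02 m/s); the robot touches nothing.
It fails at once if the lid is slammed (faster than 4 rad/s) (velocity of joint lid below -4 rad/s).
It fails at once if the flux bottle is tipped or shifted by more than 25 mm (distance of flux_bottle from where it was at the start of the episode above 0.025 m or angle between flux_bottle's own z axis and vertical above 0.4 rad).
It fails at once if the paste jar is tipped or shifted by more than 25 mm (distance of paste_jar from where it was at the start of the episode above 0.025 m or angle between paste_jar's own z axis and vertical above 0.4 rad).
It fails at once if the tall cartridge or the solder reel is moved by more than 25 mm (distance of any of tall_cartridge, solder_reel from where it was at the start of the episode above 0.025 m).
It fails at once if the wash bottle is tipped, or it, the tip cleaner or the screwdriver is moved by more than 25 mm (distance of any of tip_cleaner, screwdriver, wash_bottle from where it was at the start of the episode above 0.025 m or angle between wash_bottle's own z axis and vertical above 0.4 rad).
It also fails if it takes over 72 s, if anything falls off the work surface, if the arm or the gripper's body presses on something with over 40 N, if the wrist force passes 120 N, or if a joint passes its speed limit or range.

ROBOT

A 6-joint arm with a two-finger parallel gripper is mounted at the origin on the work surface. World frame = base frame: x ahead of the robot, y to its left, z up, the work surface at z = 0. Lengths are in m, angles in rad, forces in N, time in s.
With the tool pointing down it reaches from about 0.3 to 0.775 m from the base axis. Payload 14.6 kg.
Tool frame: the origin (TCP) lies midway between the tips of the shut fingers; the grasp point (between the pads) lies 19 mm behind it (tcp_to_grasp is the distance from the TCP to the grasp point, in m); z points along the fingers, y is the line along which they close (so a half turn about z gives the same grasp; the last joint's range is limited). The gripper opens to 94 mm and grips with 3 to 60 N. Pads are 16 mm wide; open, the fingers measure 119 mm over their backs; the gripper's body (75 mm by 177 mm) begins 78 mm behind the grasp point.
Start: joints at [-0.067, 0.3, 1.521, -0, 1.321, -0.067], TCP at [0.55, -0, 0.205] pointing down, gripper open.
Joint ranges: [-3.03, 3.03], [-0.79, 2.21], [0.23, 2.52], [-1.04, 4.18], [0, 3.07], [-2.55, 2.55]. Speed limits (rad/s): [2.22, 2.22, 2.57, 3.14, 3.14, 3.14].

INTERFACE

Orientations are given as [roll, pitch, yaw] about the fixed x, y, z axes, in that order (R = Rz(yaw) Ry(pitch) Rx(roll)).
In Python, from station import * gives the robot as it stands.
- The arm moves only by the tool send_rows, never from a script. Its argument "motion" is a list of rows, each a list of 3 entries, a list of its own where there are three numbers: the shift along the tool's x, y, z in units of 0.03 m (1.0 is 0.03 m), then the turn, a rotation vector about the tool's x, y, z in units of 0.12 rad (1.0 is 0.12 rad), then the opening, from -1 (shut) to 1 (fully open). In form: [[[x, y, z], [rx, ry, rz], grip], ...]. A call has 1 to 12 rows; each row shifts and turns the commanded pose from where the row before left it, along the tool's axes as they then stand; what a row does not reach is not made up. A row lasts 1/10 s, in which the tool goes at most 50 mm and 8.59 degrees, less where a joint would pass 70% of its speed; a pose out of reach is approached as far as the arm can. A call with a number of a shift or a turn outside -1 to 1 is refused whole. A call with a gripper value outside its range is refused whole. The fingers move at their own pace and stop on an object; "squeeze" is the grip in N (left out, the last holds). Time passes only in rows, so rows that do not move let the fingers close. It gives the time, the measured TCP pose, the force, the opening and the grip force at its end, in the units of the state.
- get_obs(): the state, without advancing time (a new reading comes with each control period).
- camera(name): name is "scene" or "side" or "wrist"; returns a dict with "pixels" (384x512x3 uint8, red, green, blue), "depth" (384x512 float32, m along the optical axis (not along the pixel's ray), 0 where there is no reading), "fx", "fy", "cx", "cy" (pixels), "rvec" (rotation vector, rad) and "tvec" (3), from world to camera coordinates, as OpenCV has them. Camera axes: x right, y down, z forward; pixel columns grow to the right and rows downward; lengths in m; the calibration is good to about 2 mm. The wrist camera is an equidistant fisheye: a pixel r from the principal point sees the ray r / f radians off the axis. A picture is of the moment at which its call begins.
- hand_in(): hands the job in; it is judged then, once.
The state is a dict: "time_s": time; "qpos": joint angles; "joint_vel": joint speeds; "tau": joint torques, N m; "ee_pos": TCP position; "eef_rot": TCP orientation; "force": force on the tool from outside, world axes, zero at the start; "moment": the same for the moment, N m; "grip_width": finger opening in m; "grip_force": force on a finger pad.
Only numpy, scipy, OpenCV 4.12 (cv2) and the standard library are available. Lean on these libraries where they do the work, as an engineer would, in place of code of your own. Each camera call takes 0.05 s, during which the arm holds its last target. There are 200 camera calls.

## Working session

There is one attempt and no reset: what is moved stays moved. The work goes in short steps, Python scripts to look and compute and a tool call to move; the robot and the scene stay as the last step left them, time stands still between calls to the robot, and variables do not carry over. Pictures are saved under pics/ and viewed, at most 10 in all, crops included, and the job is handed in when it is done.

Besides the shell and the picture viewer there is one more tool, called after "Request:" as name(argument=value, ...), one argument or row to a line, values as JSON. send_rows: Moves the arm, as the interface text tells. Its arguments: {"type":"object","properties":{"motion":{"type":"array"},"squeeze":{"type":"number"}},"required":["motion"]}

```bash
mkdir -p pics
cat > h.py <<'E'
from station import *
import numpy as np, cv2
def cam(n):
    c=camera(n); R=cv2.Rodrigues(np.array(c["rvec"],float))[0]; c["R"]=R; c["t"]=np.array(c["tvec"],float).reshape(3); return c
def pts(c):
    h,w=c["depth"].shape; u,v=np.meshgrid(np.arange(w),np.arange(h)); z=c["depth"]
    P=np.stack([(u-c["cx"])/c["fx"]*z,(v-c["cy"])/c["fy"]*z,z],-1)
    W=(P-c["t"])@c["R"]; W[z<=0]=np.nan; return W
def proj(c,p):
    q=c["R"]@np.array(p)+c["t"]; return q[0]/q[2]*c["fx"]+c["cx"], q[1]/q[2]*c["fy"]+c["cy"]
E
python3 - <<'E'
from h import *
a=cam("scene");b=cam("side")
np.savez("a.npz",**a);np.savez("b.npz",**b)
for n,c in(("scene",a),("side",b)):
    cv2.imwrite(f"pics/{n}0.png",cv2.resize(c["pixels"][:,:,::-1],(800,600),interpolation=cv2.INTER_CUBIC))
    print(n,-c["R"].T@c["t"],c["R"][2])
print(get_obs())
E
```

```text
scene [1.04045438 0.49452467 0.83400488] [-0.48770521 -0.49707373 -0.71767773]
side [-0.07179776 -0.7378691   0.82032202] [ 0.53014153  0.61679899 -0.58181524]
{'time_s': 0.1, 'qpos': array([-6.66376757e-02,  3.00398282e-01,  1.52147934e+00, -8.36497557e-06,
        1.32071376e+00, -6.66193662e-02]), 'joint_vel': array([ 3.96694362e-05, -1.57309218e-03, -6.61359969e-04, -4.56187305e-04,
        8.73357086e-04,  3.69957302e-04]), 'tau': array([ 1.84928511e-03, -5.32644153e+01, -3.53284299e+01,  7.10431044e-02,
        2.34944851e-02, -7.30603051e-05]), 'ee_pos': array([ 5.49776935e-01, -1.09667790e-05,  2.04969317e-01]), 'eef_rot': array([-3.14059560e+00, -5.84006140e-05,  1.57078006e+00]), 'force': array([ 0.65126381, -0.17419693, -0.37910395]), 'moment': array([ 0.00172664, -0.03029726,  0.00299459]), 'grip_force': 0.0, 'grip_width': 0.09418188868781834}
```

View pics/scene0.png

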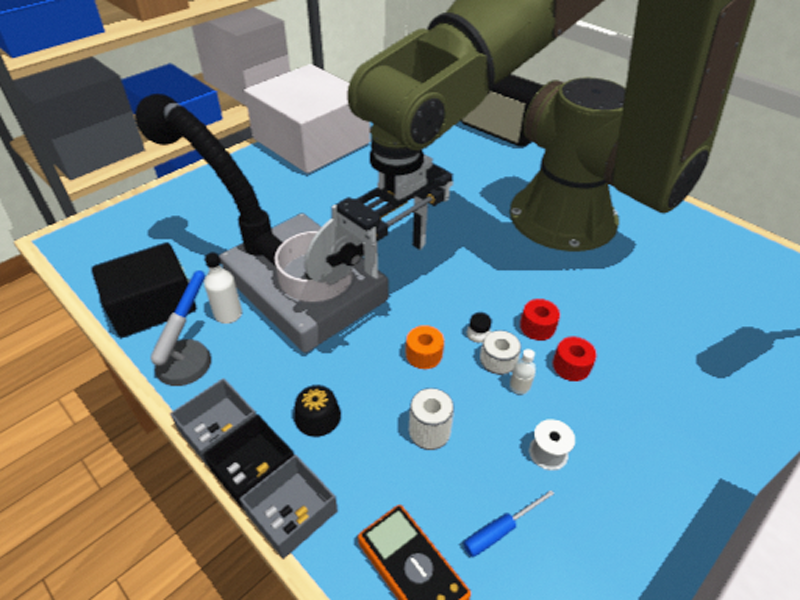

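View pics/side0.png

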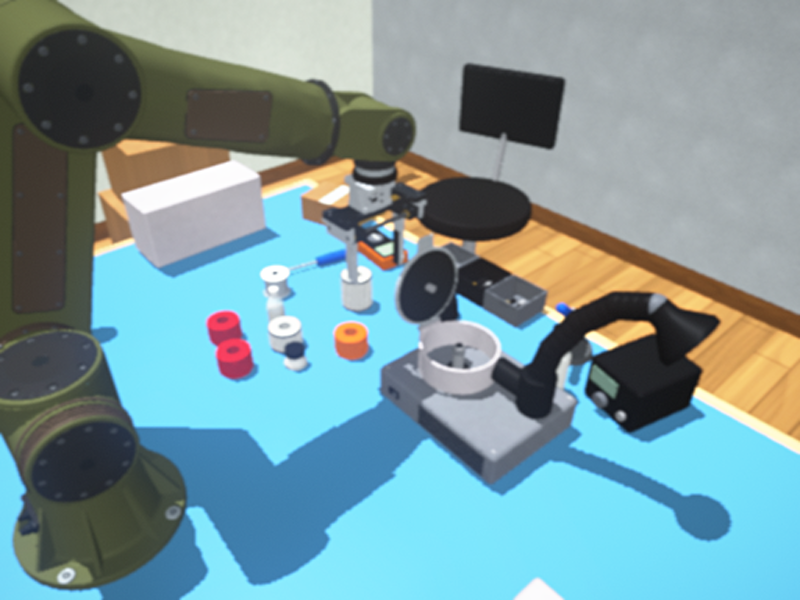

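Scene picture: the white rings are the low one at (500,350), between the jar (480,325) and the clear bottle (523,372), the tall one at (431,418), and the reel at (552,443). Orange (425,347) and red (540,318), (575,358) are decoys. The low white one between jar and bottle fits the description. In the side picture it is at (285,333), with the pot at (460,357) and the open lid at (428,287). Next I'll confirm with a crop and measure.

```bash
cat > m.py <<'E'
from h import *
from scipy.optimize import least_squares
def circ(P,r=None):
    f=lambda p:np.hypot(P[:,0]-p[0],P[:,1]-p[1])-(p[2] if r is None else r)
    s=least_squares(f,[*P.mean(0)[:2],.03],loss="soft_l1",f_scale=.002); return s.x.round(4),len(P),np.abs(s.fun).mean().round(4)
L=lambda f:dict(np.load(f))
a,b=L("a.npz"),L("b.npz")
def near(c,u,v,rad,zlo,zhi):
    W=pts(c); u,v=u*.64,v*.64
    g=np.mgrid[0:384,0:512]; m=(np.hypot(g[1]-u,g[0]-v)<rad*.64)&(W[...,2]>zlo)&(W[...,2]<zhi); return W[m],c["pixels"][m]
if __name__=="__main__":
  for n,c,its in(("scene",a,dict(low=(500,350,22,.043,.05),tall=(431,403,26,.074,.082),jar=(480,322,14,.036,.048),bottle=(523,370,20,.02,.1),orange=(425,340,22,.043,.05),pot=(315,258,50,.125,.1305),red1=(540,312,22,.04,.055),reel=(552,436,25,.045,.055))),
               ("side",b,dict(low=(285,326,20,.043,.05),tall=(357,275,20,.074,.082),jar=(293,350,14,.036,.048),bottle=(275,302,14,.02,.1),orange=(351,333,20,.043,.05),pot=(460,345,50,.1245,.1305),wash=(560,350,30,.08,.16)))):
    for k,q in its.items():
        P,_=near(c,*q)
        if len(P)<5: print(n,k,"few"); continue
        print(n,k,circ(P),P.mean(0).round(4),P.min(0).round(3),P.max(0).round(3))
  im=np.vstack([cv2.resize(c["pixels"][y:y+60,x:x+100,::-1],(800,480),interpolation=cv2.INTER_CUBIC)for c,x,y in((a,270,190),)])
  cv2.imwrite("pics/crop1.png",im)
  # lid plane (side cam), box edges
  P,_=near(b,428,287,32,.1,.4); 
  ctr=np.median(P,0);Q=P[np.linalg.norm(P-ctr,axis=1)<.09]
  U,S,V=np.linalg.svd(Q-Q.mean(0),full_matrices=False);print("lid",Q.mean(0),V[2],S/np.sqrt(len(Q)))
  W=np.concatenate([pts(b).reshape(-1,3),pts(a).reshape(-1,3)]);m=(np.abs(W[:,2]-.072)<.003);T=W[m].astype(np.float32)
  ce=np.median(T[:,:2],0);T=T[np.linalg.norm(T[:,:2]-ce,axis=1)<.25]
  print("box",len(T),cv2.minAreaRect(T[:,:2]*1000),ce)
E
python3 m.py
```

```text
scene low (array([0.4452, 0.1616, 0.0254]), 314, np.float64(0.0051)) [0.4454 0.1619 0.0466] [0.411 0.128 0.043] [0.478 0.194 0.05 ]
scene tall (array([0.6442, 0.1765, 0.0254]), 446, np.float64(0.005)) [0.6446 0.1769 0.0788] [0.609 0.143 0.074] [0.677 0.209 0.082]
scene jar (array([0.4243, 0.0962, 0.0147]), 129, np.float64(0.0041)) [0.425  0.0967 0.0426] [0.403 0.077 0.037] [0.445 0.129 0.048]
scene bottle (array([0.4528, 0.2166, 0.0265]), 331, np.float64(0.0039)) [0.4695 0.2218 0.0546] [0.429 0.187 0.02 ] [0.483 0.242 0.098]
scene orange (array([0.5341, 0.0584, 0.0256]), 295, np.float64(0.0048)) [0.5341 0.0589 0.0469] [0.499 0.024 0.043] [0.567 0.092 0.05 ]
scene pot (array([ 0.5832, -0.1743,  0.0717]), 149, np.float64(0.0038)) [ 0.6134 -0.1926  0.1279] [ 0.54  -0.274  0.125] [ 0.657 -0.095  0.13 ]
scene red1 (array([0.3307, 0.1637, 0.0259]), 296, np.float64(0.005)) [0.3304 0.164  0.0464] [0.294 0.13  0.04 ] [0.362 0.196 0.052]
scene reel (array([0.5351, 0.3335, 0.0217]), 443, np.float64(0.006)) [0.5354 0.3338 0.0514] [0.502 0.303 0.046] [0.565 0.363 0.055]
side low (array([0.4445, 0
[... 466 characters left out ...]
 0.202 0.021] [0.529 0.309 0.095]
side orange (array([0.5336, 0.0544, 0.0256]), 180, np.float64(0.0049)) [0.5334 0.0531 0.0453] [0.5   0.022 0.043] [0.566 0.088 0.049]
side pot (array([ 0.5877, -0.18  ,  0.0678]), 295, np.float64(0.0059)) [ 0.5859 -0.1721  0.1269] [ 0.518 -0.251  0.125] [ 0.658 -0.097  0.13 ]
side wash (array([ 0.64  , -0.2438,  0.1097]), 76, np.float64(0.0048)) [ 0.6874 -0.32    0.1177] [ 0.602 -0.355  0.08 ] [ 0.75  -0.269  0.16 ]
lid [ 0.58702264 -0.09615582  0.20547774] [ 0.03496402  0.99397337 -0.10389635] [0.03838175 0.02845197 0.00204241]
box 4299 ((638.982421875, -238.03465270996094), (304.397705078125, 314.2634582519531), 87.81883239746094) [ 0.5649829  -0.22980869]
```

View pics/crop1.png

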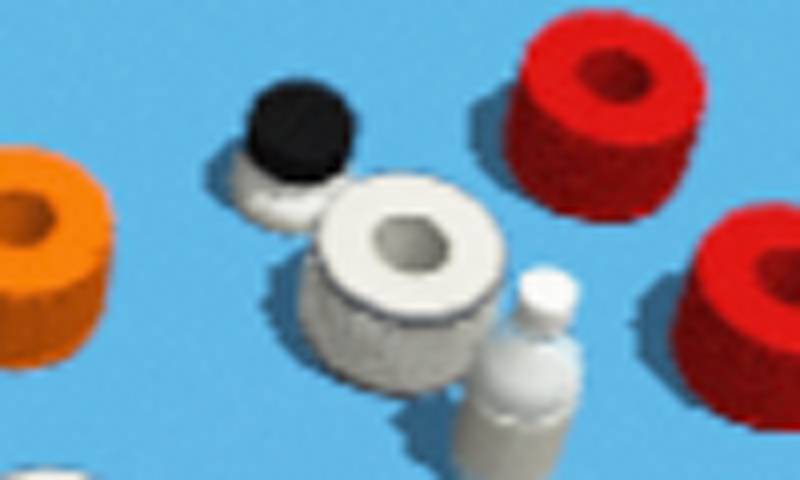

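The crop shows the white low ring between the black-capped jar (300,130) and the clear bottle (520,370), so this is the one. I'll go above the pot first to locate the tube with the wrist camera.

Request:
send_rows(
  motion=[
    [[0, 0.1, -1], [0, 0, 0], 1],
    [[0, 0.1, -1], [0, 0, 0], 1],
    [[0, 0.1, -1], [0, 0, 0], 1],
    [[0, 0.1, -1], [0, 0, 0], 1],
    [[0, 0.1, -1], [0, 0, 0], 1],
    [[-1, 0.1, 0], [0, 0, 0], 1],
    [[-1, 0.1, 0], [0, 0, 0], 1],
    [[-1, 0.1, 0], [0, 0, 0], 1],
    [[-1, 0.1, 0], [0, 0, 0], 1],
    [[-1, 0.1, 0], [0, 0, 0], 1],
    [[-0.9, 0.2, 0], [0, 0, 0], 1],
    [[0, 0, 0], [0, 0, 0], 1],
  ],
)

```text
time_s: 1.3
ee_pos: [0.5859, -0.1797, 0.3542]
eef_rot: [-3.14, -0.0, 1.568]
force: [0.6, 0.0, -0.2]
grip_width: 0.0939
grip_force: 0.0
```

```bash
cat >> h.py <<'E'
def wpts(c):
    h,w=c["depth"].shape; u,v=np.meshgrid(np.arange(w),np.arange(h)); z=c["depth"]
    x=(u-c["cx"])/c["fx"];y=(v-c["cy"])/c["fy"];th=np.hypot(x,y);s=np.where(th>1e-6,np.tan(th)/np.maximum(th,1e-6),1)
    W=(np.stack([x*s*z,y*s*z,z],-1)-c["t"])@c["R"]; W[(z<=0)|(th>1.3)]=np.nan; return W
def wproj(c,p):
    q=c["R"]@np.array(p)+c["t"]; r=np.hypot(q[0],q[1]); th=np.arctan2(r,q[2]); return np.array([q[0]/r*th*c["fx"]+c["cx"],q[1]/r*th*c["fy"]+c["cy"]])
E
python3 - <<'E'
from h import *
from m import circ,L
w=cam("wrist");np.savez("w.npz",**w);print(-w["R"].T@w["t"],w["R"][2],w["fx"])
W=wpts(w);C=np.array([.586,-.177])
d=np.hypot(W[...,0]-C[0],W[...,1]-C[1])
P=W[(d<.09)&(np.abs(W[...,2]-.128)<.003)];print("rim",circ(P))
P=W[(d<.025)&(W[...,2]>.115)&(W[...,2]<.135)];print("tube",circ(P),P.mean(0))
for n in"ab":
    V=pts(L(n+".npz"));dd=np.hypot(V[...,0]-C[0],V[...,1]-C[1]);P=V[(dd<.025)&(V[...,2]>.115)&(V[...,2]<.135)];print(n,len(P),P.mean(0),P.min(0),P.max(0))
im=w["pixels"][:,:,::-1].copy()
cv2.imwrite("pics/w1.png",cv2.resize(im,(800,600),interpolation=cv2.INTER_CUBIC));print(wproj(w,[*C,.126])/.64)
E
```

```text
[ 0.58760928 -0.10704203  0.53324089] [-0.00311847 -0.24689992 -0.96903597] 297.3186396354542
rim (array([ 0.5882, -0.175 ,  0.0668]), 1329, np.float64(0.0069))
tube (array([ 0.5875, -0.1751,  0.0072]), 178, np.float64(0.002)) [ 0.58750838 -0.17510554  0.1248205 ]<stdin>:9: RuntimeWarning: Mean of empty slice.
  ret = um.true_divide(
Traceback (most recent call last):
ValueError: zero-size array to reduction operation minimum which has no identity
```

Run:
```python
from h import *
from m import circ,L
w=L("w.npz");W=wpts(w);T=get_obs()["ee_pos"]
for s in(1,-1):
    P=W[(np.abs(W[...,2]-T[2])<.02)&(np.abs(W[...,1]-T[1])<.03)&(s*(W[...,0]-T[0])>.03)&(s*(W[...,0]-T[0])<.08)]
    if len(P):print("finger",s,len(P),P.min(0)-T,P.max(0)-T,np.median(P,0)-T)
P=W[(np.abs(W[...,0]-.587)<.07)&(W[...,1]>-.13)&(W[...,1]<-.03)&(W[...,2]>.14)&(W[...,2]<.32)]
print("lid",len(P),P.min(0),P.max(0))
# tab: upper pts
Q=P[P[:,2]>P[:,2].max()-.02];print("tab",Q.mean(0),Q.min(0),Q.max(0))
cv2.imwrite("pics/w1.png",cv2.resize(w["pixels"][:,:,::-1],(800,600),interpolation=cv2.INTER_CUBIC));print(wproj(w,[.5875,-.175,.126])/.64)
m=(np.abs(W[...,2]-.072)<.004)&(np.hypot(W[...,0]-.587,W[...,1]+.175)<.3);B=W[m];
for x in np.arange(.5,.69,.03):
    b=B[np.abs(B[:,0]-x)<.005]; print(round(x,2),len(b),b[:,1].min().round(4),b[:,1].max().round(4))
for y in np.arange(-.35,-.05,.04):
    b=B[np.abs(B[:,1]-y)<.005]; 
    if len(b):print("y",round(y,2),b[:,0].min().round(4),b[:,0].max().round(4))
```

```text
finger 1 397 [ 0.04748891 -0.00896267 -0.00100694] [0.05977663 0.00950424 0.01999868] [0.04845709 0.00678291 0.01162503]
finger -1 386 [-0.05769686 -0.00856402 -0.00117456] [-0.04532149  0.01011242  0.01999411] [-0.04632423  0.00708658  0.01169411]
lid 4223 [ 0.51955159 -0.10517041  0.14119545] [ 0.65685114 -0.04967494  0.3001735 ]
tab [ 0.59088669 -0.08043332  0.29517171] [ 0.57397414 -0.08447973  0.28076664] [ 0.60760407 -0.07515055  0.3001735 ]
[397.9911159 259.1686204]
0.5 953 -0.3546 -0.0852
0.53 615 -0.3584 -0.0925
0.56 555 -0.3577 -0.0979
0.59 259 -0.3119 -0.1136
0.62 224 -0.2322 -0.0996
0.65 574 -0.3585 -0.0976
0.68 924 -0.3618 -0.092
y -0.35 0.4796 0.6863
y -0.31 0.4827 0.6858
y -0.27 0.4823 0.7107
y -0.23 0.4824 0.6877
y -0.19 0.4849 0.6893
y -0.15 0.4865 0.6913
y -0.11 0.4875 0.6936
```

View pics/w1.png

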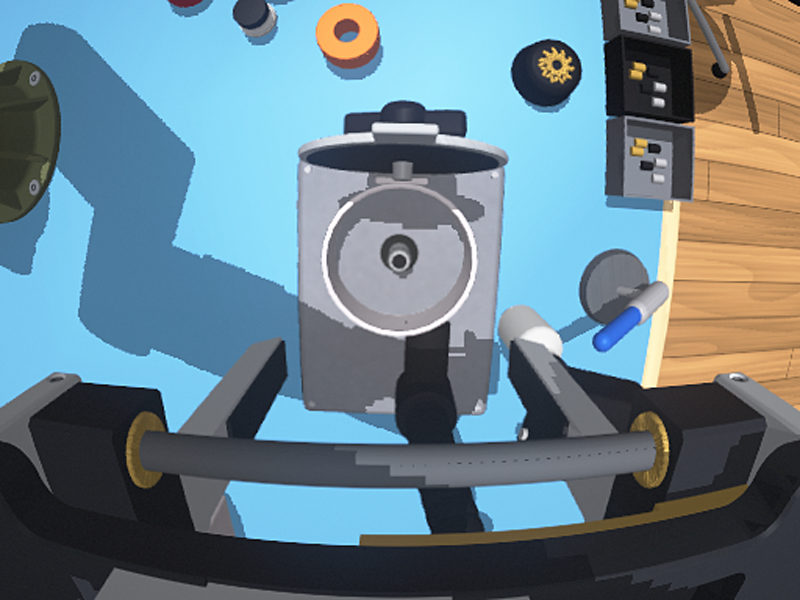

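The wrist picture shows the tube at (398,259), the lid edge and tab at (405,128), and the wings lying along x at (405,122). The tube is at about (0.5867,-0.1755), yaw about -0.03. Next I'll move over the cartridge.

Request:
send_rows(
  motion=[
    [[0.95, -0.39, 0], [0, 0, 0], 1],
    [[0.95, -0.39, 0], [0, 0, 0], 1],
    [[0.95, -0.39, 0], [0, 0, 0], 1],
    [[0.95, -0.39, 0], [0, 0, 0], 1],
    [[0.95, -0.39, 0], [0, 0, 0], 1],
    [[0.95, -0.39, 0], [0, 0, 0], 1],
    [[0.95, -0.39, 0], [0, 0, 0], 1],
    [[0.95, -0.39, 0.6], [0, 0, 0], 1],
    [[0.95, -0.39, 0.9], [0, 0, 0], 1],
    [[0.95, -0.39, 0.9], [0, 0, 0], 1],
    [[0.95, -0.39, 0.9], [0, 0, 0], 1],
    [[0.95, -0.39, 0.9], [0, 0, 0], 1],
  ],
)

```text
time_s: 2.55
ee_pos: [0.4441, 0.1668, 0.2286]
eef_rot: [3.141, -0.0, 1.572]
force: [0.6, -0.3, 0.3]
grip_width: 0.0941
grip_force: 0.0
```

Request:
send_rows(
  motion=[
    [[0, 0, 0], [0, 0, 0.85], 1],
    [[0, 0, 0], [0, 0, 0.85], 1],
    [[0, 0, 0], [0, 0, 0.85], 1],
    [[0, 0, 0], [0, 0, 0], 1],
  ],
)

```text
time_s: 2.95
ee_pos: [0.445, 0.1657, 0.2295]
eef_rot: [-3.142, -0.0, 1.264]
force: [0.5, 0.1, 0.7]
grip_width: 0.0935
grip_force: 0.0
```

```bash
cat > look.py <<'E'
from h import *
from m import circ
import sys
w=cam("wrist");o=get_obs();T=o["ee_pos"];print(T,o["eef_rot"],o["qpos"])
from scipy.spatial.transform import Rotation as Ro
R=Ro.from_euler("xyz",o["eef_rot"]).as_matrix()
W=wpts(w)
def sel(C,r,z0,z1):
    d=np.hypot(W[...,0]-C[0],W[...,1]-C[1]);return W[(d<r)&(W[...,2]>z0)&(W[...,2]<z1)]
def rep(n,c):
    v=np.array([*c,T[2]])-T; print(n,np.round(c,4),"tool xy units",(R.T@v/.03).round(3))
F=(W-T)@R
tips=[]
for s in(1,-1):
    m=(np.abs(F[...,2])<.012)&(np.abs(F[...,0])<.03)&(s*F[...,1]>.005)&(s*F[...,1]<.08)
    if m.sum():print("finger",s,F[m].min(0).round(4),F[m].max(0).round(4))
E
python3 - <<'E'
from look import *
P=sel((.445,.161),.04,.043,.05);c=P[:,:2].mean(0);print(len(P));
hull=cv2.minEnclosingCircle(P[:,:2].astype(np.float32)*1000);print(hull,c,circ(P));rep("low",np.array(hull[0])/1000)
P=sel((.424,.095),.035,.035,.046);h=cv2.minEnclosingCircle(P[:,:2].astype(np.float32)*1000);print("jar",h)
P=sel((.465,.222),.03,.05,.1);h=cv2.minEnclosingCircle(P[:,:2].astype(np.float32)*1000);print("bottle",h)
cv2.imwrite("pics/w2.png",cv2.resize(w["pixels"][:,:,::-1],(800,600),interpolation=cv2.INTER_CUBIC))
E
```

```text
[0.44507466 0.16553844 0.22949208] [ 3.14158856e+00 -1.34165479e-04  1.26776500e+00] [2.78865806e-01 1.11729938e-01 1.69090800e+00 1.12853566e-04
 1.33887755e+00 5.81871195e-01]
finger 1 [-0.007   0.0468 -0.012 ] [0.0115 0.0591 0.0003]
finger -1 [-0.0065 -0.0578 -0.0119] [ 0.0117 -0.046   0.0005]
1746
((444.5169982910156, 163.34365844726562), 33.14271545410156) [0.44485289 0.16397769] (array([0.4446, 0.1639, 0.0249]), 1746, np.float64(0.0046))
low [0.4445 0.1633] tool xy units [-0.075  0.004 -0.   ]
jar ((422.8252868652344, 98.46031951904297), 20.051555633544922)
bottle ((465.1401062011719, 226.42710876464844), 17.839797973632812)
```

View pics/w2.png

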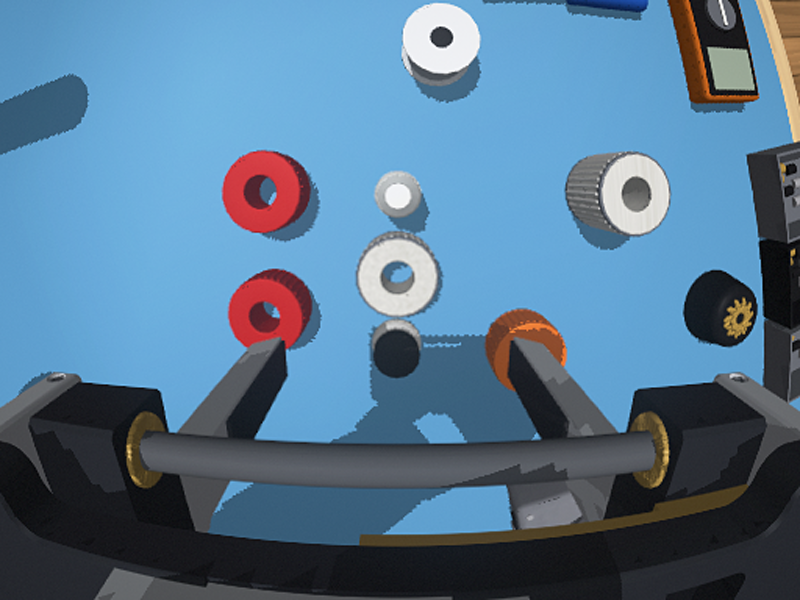

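The wrist picture shows the low cartridge at (398,275), with the bottle (398,195) and jar (396,350) in line along tool x, so the fingers will descend in free space at its sides.

Request:
send_rows(
  motion=[
    [[-0.03, 0, 1], [0, 0, 0], 1],
    [[-0.03, 0, 1], [0, 0, 0], 1],
    [[-0.03, 0, 1], [0, 0, 0], 1],
    [[0, 0, 1], [0, 0, 0], 1],
    [[0, 0, 1], [0, 0, 0], 1],
    [[0, 0, 0.9], [0, 0, 0], 1],
    [[0, 0, 0.7], [0, 0, 0], 1],
    [[0, 0, 0.5], [0, 0, 0], 1],
    [[0, 0, 0], [0, 0, 0], 1],
  ],
)

```text
time_s: 3.9
ee_pos: [0.4435, 0.1623, 0.0149]
eef_rot: [-3.139, 0.002, 1.268]
force: [0.4, 0.7, 0.8]
grip_width: 0.0941
grip_force: 0.0
```

Request:
send_rows(
  motion=[
    [[0, 0, 0], [0, 0, 0], -0.2],
    [[0, 0, 0], [0, 0, 0], -0.2],
    [[0, 0, 0], [0, 0, 0], -0.2],
    [[0, 0, 0], [0, 0, 0], -0.2],
    [[0, 0, 0], [0, 0, 0], -0.2],
    [[0, 0, 0], [0, 0, 0], -0.2],
    [[0, 0, 0], [0, 0, 0], -0.2],
    [[0, 0, 0], [0, 0, 0], -0.2],
  ],
  squeeze=15,
)

```text
time_s: 4.7
ee_pos: [0.4451, 0.1625, 0.0171]
eef_rot: [3.141, -0.001, 1.265]
force: [-1.9, -0.8, 6.2]
grip_width: 0.067
grip_force: 15.0
```

Request:
send_rows(
  motion=[
    [[0, 0, -0.3], [0, 0, 0], -0.2],
    [[0, 0, -0.7], [0, 0, 0], -0.2],
    [[0, 0, -1], [0, 0, 0], -0.2],
    [[0, 0, -1], [0, 0, 0], -0.2],
    [[0, 0, -1], [0, 0, 0], -0.2],
    [[0, 0, -1], [0, 0, -0.38], -0.2],
    [[0, 0, -1], [0, 0, -0.38], -0.2],
    [[0, 0, -1], [0, 0, -0.38], -0.2],
    [[0, 0, -1], [0, 0, -0.38], -0.2],
    [[0, 0, -1], [0, 0, -0.38], -0.2],
    [[0, 0, -1], [0, 0, -0.38], -0.2],
    [[0, 0, -1], [0, 0, 0], -0.2],
  ],
)

```text
time_s: 5.9
ee_pos: [0.4442, 0.1623, 0.3483]
eef_rot: [3.141, -0.0, 1.54]
force: [0.2, 0.5, -1.4]
grip_width: 0.0673
grip_force: 15.0
```

Request:
send_rows(
  motion=[
    [[-0.92, 0.42, 0], [0, 0, 0], -0.2],
    [[-0.92, 0.42, 0], [0, 0, 0], -0.2],
    [[-0.92, 0.42, 0], [0, 0, 0], -0.2],
    [[-0.92, 0.42, 0], [0, 0, 0], -0.2],
    [[-0.92, 0.42, 0], [0, 0, 0], -0.2],
    [[-0.92, 0.42, 0], [0, 0, 0], -0.2],
    [[-0.92, 0.42, 0], [0, 0, 0], -0.2],
    [[-0.92, 0.42, 0], [0, 0, 0], -0.2],
    [[-0.92, 0.42, 0], [0, 0, 0], -0.2],
    [[-0.92, 0.42, 0], [0, 0, 0], -0.2],
    [[-0.92, 0.42, 0], [0, 0, 0], -0.2],
    [[-0.92, 0.42, 0], [0, 0, 0], -0.2],
  ],
)

```text
time_s: 7.1
ee_pos: [0.5852, -0.1746, 0.347]
eef_rot: [3.142, -0.0, 1.538]
force: [-1.1, 0.5, -1.4]
grip_width: 0.0669
grip_force: 15.0
```

Request:
send_rows(
  motion=[
    [[0, 0, 0], [0, 0, 0], -0.2],
    [[0, 0, 0], [0, 0, 0], -0.2],
  ],
)

```text
time_s: 7.3
ee_pos: [0.5849, -0.1736, 0.3464]
eef_rot: [-3.141, -0.0, 1.538]
force: [-0.8, -0.1, -0.7]
grip_width: 0.0672
grip_force: 15.0
```

Run:
```python
from look import *
P=F[(np.abs(F[...,0])<.045)&(np.abs(F[...,1])<.036)&(F[...,2]>-.035)&(F[...,2]<.03)]
print(len(P),P.min(0),P.max(0))
for z in np.arange(-.034,-.022,.002):
    q=P[np.abs(P[:,2]-z)<.001]
    if len(q)>5:print(z.round(3),len(q),q.min(0).round(4),q.max(0).round(4),circ(q))
Q=sel((.5867,-.1755),.025,.115,.135);print("tube",len(Q),Q.mean(0) if len(Q) else 0)
rep("tube",(.5867,-.1755))
cv2.imwrite("pics/w3.png",cv2.resize(w["pixels"][:,:,::-1],(800,600),interpolation=cv2.INTER_CUBIC))
```

```text
[ 0.58488248 -0.17298507  0.34673486] [-3.14154287e+00 -1.81809191e-04  1.53851501e+00] [-3.47675906e-01  3.85475788e-01  1.08728334e+00  1.58158534e-04
  1.66893726e+00 -3.15379101e-01]
finger 1 [-0.0138  0.005  -0.0119] [0.0295 0.0464 0.0118]
finger -1 [-0.0128 -0.0444 -0.012 ] [ 0.03   -0.005   0.0119]
10449 [-0.02353103 -0.03597427 -0.03490868] [0.03393921 0.03598328 0.01703168]
-0.034 63 [-0.008  -0.0359 -0.0349] [ 0.0104  0.0359 -0.033 ] (array([0.0041, 0.0009, 0.0343]), 63, np.float64(0.0007))
-0.032 57 [-0.0075 -0.0359 -0.033 ] [ 0.0106  0.036  -0.0311] (array([0.0049, 0.0008, 0.0344]), 57, np.float64(0.0008))
-0.03 702 [-0.0219 -0.0358 -0.031 ] [ 0.0318  0.0358 -0.029 ] (array([0.0017, 0.0003, 0.0244]), 702, np.float64(0.0047))
-0.028 6462 [-0.023  -0.0357 -0.029 ] [ 0.0334  0.0359 -0.027 ] (array([0.0023, 0.0011, 0.024 ]), 6462, np.float64(0.0046))
-0.026 494 [-0.0235 -0.0343 -0.027 ] [ 0.0333  0.0358 -0.025 ] (array([0.0096, 0.0013, 0.0243]), 494, np.float64(0.0047))
-0.024 156 [-0.0146 -0.0359 -0.025 ] [ 0.0332  0.0359 -0.023 ] (array([0.0107, 0.0003, 0.024 ]), 156, np.float64(0.003))
-0.022 211 [-0.0145 -0.0359 -0.023 ] [ 0.0339  0.0356 -0.021 ] (array([ 0.0111, -0.0001,  0.0243]), 211, np.float64(0.0031))
tube 169 [ 0.58751684 -0.17325224  0.12427794]
tube [ 0.5867 -0.1755] tool xy units [-0.082  0.063 -0.   ]
```

View pics/w3.png

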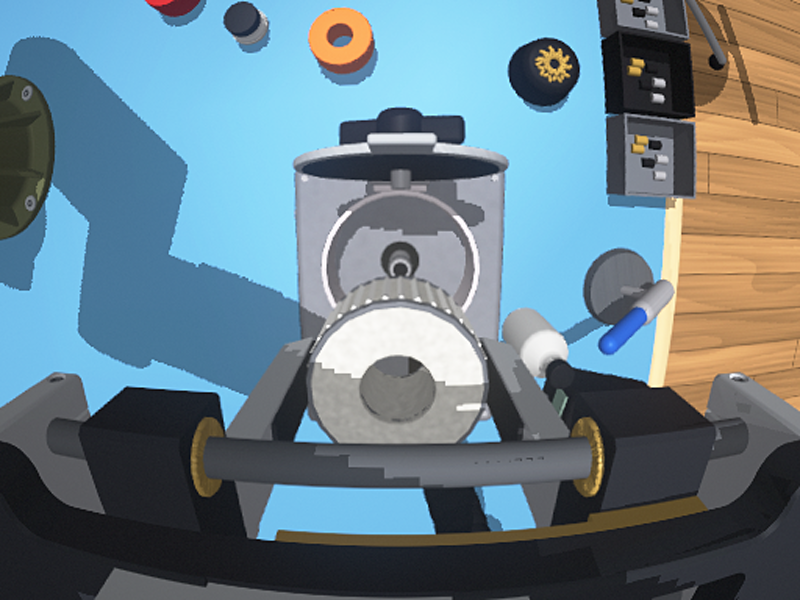

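The picture shows the cartridge held level with its top ring at (398,380), and the tube in the pot at (400,262). I'll fit both in the same image.

```bash
cat > fit.py <<'E'
from look import *
from scipy.optimize import least_squares
def edge(P,c0,r,out=True):
    a=np.arctan2(P[:,1]-c0[1],P[:,0]-c0[0]);d=np.hypot(P[:,0]-c0[0],P[:,1]-c0[1]);E=[]
    for k in np.arange(-np.pi,np.pi,.1):
        m=np.abs(a-k)<.05
        if m.any():
            i=np.where(m)[0];j=i[(np.argmax if out else np.argmin)(d[i])]
            if abs(d[j]-r)<.004:E.append(P[j,:2])
    E=np.array(E);s=least_squares(lambda p:np.hypot(E[:,0]-p[0],E[:,1]-p[1])-p[2],[*c0,r],loss="soft_l1",f_scale=.0005);return s.x.round(4),len(E)
top=F[(F[...,2]>-.031)&(F[...,2]<-.0255)&(np.hypot(F[...,0],F[...,1])<.04)]
print("outer",edge(top,(0,0),.0335),"bore",edge(top,(0,0),.0135,False))
m=(np.hypot(W[...,0]-.5868,W[...,1]+.1745)<.02)&(W[...,2]>.1225)&(W[...,2]<.130)
G=F[m];print("tube",len(G),G.mean(0),edge(G,G.mean(0)[:2],.0085),(G.min(0)+G.max(0))/2,G.max(0)-G.min(0))
E
python3 fit.py
python3 - <<'E'
from h import *
from m import L
w=L("w.npz");W=wpts(w)
m=(np.hypot(W[...,0]-.5868,W[...,1]+.1745)<.02)&(W[...,2]>.1225)&(W[...,2]<.130);G=W[m];print(len(G),G.mean(0),(G.min(0)+G.max(0))/2,G.max(0)-G.min(0))
E
```

```text
[ 0.5848925  -0.17271428  0.3469514 ] [3.14126139e+00 2.58886444e-06 1.53899808e+00] [-3.47226700e-01  3.85020888e-01  1.08741773e+00  1.00788878e-04
  1.66883832e+00 -3.15418571e-01]
finger 1 [-0.0132  0.005  -0.012 ] [0.0298 0.0462 0.0119]
finger -1 [-0.0127 -0.0446 -0.012 ] [ 0.03   -0.0051  0.0118]
outer (array([0.0002, 0.001 , 0.0333]), 45) bore (array([0.0003, 0.001 , 0.0135]), 63)
tube 137 [-0.00114628  0.00262268  0.22168937] (array([-0.0017,  0.0026,  0.0082]), 55) [-0.00125799  0.0022049   0.22188888] [0.01560982 0.0192991  0.00478574]
159 [ 0.58741474 -0.1754284   0.12549045] [ 0.58789096 -0.17624545  0.12545169] [0.01959737 0.01876962 0.00558325]
```

Request:
send_rows(
  motion=[
    [[-0.11, 0.05, 0.6], [0, 0, 0], -0.2],
    [[0, 0, 0.9], [0, 0, 0], -0.2],
    [[0, 0, 0.9], [0, 0, 0], -0.2],
    [[0, 0, 0.9], [0, 0, 0], -0.2],
    [[0, 0, 0.9], [0, 0, 0], -0.2],
    [[0, 0, 0.9], [0, 0, 0], -0.2],
    [[0, 0, 0.7], [0, 0, 0], -0.2],
    [[0, 0, 0.5], [0, 0, 0], -0.2],
    [[0, 0, 0.2], [0, 0, 0], -0.2],
    [[0, 0, 0], [0, 0, 0], -0.2],
  ],
)

```text
time_s: 8.4
ee_pos: [0.5865, -0.1765, 0.1515]
eef_rot: [-3.141, -0.0, 1.539]
force: [-0.3, 1.2, -0.6]
grip_width: 0.0672
grip_force: 15.0
```

```bash
python3 fit.py
python3 - <<'E'
from h import *
s=cam("side");u,v=map(int,proj(s,[.587,-.175,.13]));print(u,v,get_obs()["force"])
cv2.imwrite("pics/s4.png",cv2.resize(s["pixels"][v-45:v+45,u-60:u+60,::-1],(800,600),interpolation=cv2.INTER_CUBIC))
E
```

```text
[ 0.58682895 -0.17669046  0.15228305] [3.14070625e+00 2.98394574e-04 1.53871746e+00] [-3.52214253e-01  4.83352883e-01  1.39363266e+00 -4.49688239e-06
  1.26367184e+00 -3.20134160e-01]
finger 1 [-0.0127  0.0051 -0.012 ] [0.0299 0.046  0.012 ]
finger -1 [-0.0121 -0.0446 -0.012 ] [ 0.0292 -0.005   0.0118]
outer (array([0.0007, 0.0008, 0.0334]), 45) bore (array([0.0008, 0.0007, 0.0135]), 63)
tube 27 [-0.00773148  0.00095863  0.02698303] (array([-0.0073,  0.0011,  0.005 ]), 2) [-0.00807312  0.00104746  0.02740173] [0.00286642 0.00968778 0.00424975]
292 218 [ 0.94985895 -0.13993106 -0.23405487]
```

View pics/s4.png

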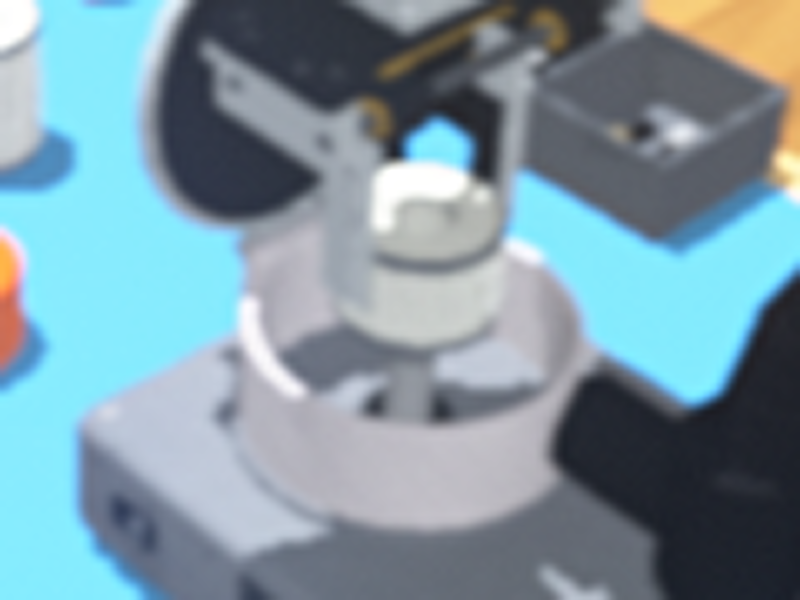

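Side crop: the cartridge (430,260) is straight above the tube (410,390). The tube edge seen through the bore agrees to within about 1 mm. I'll lower it.

Request:
send_rows(
  motion=[
    [[0, 0, 0.15], [0, 0, 0], -0.2],
    [[0, 0, 0.15], [0, 0, 0], -0.2],
    [[0, 0, 0.15], [0, 0, 0], -0.2],
    [[0, 0, 0.15], [0, 0, 0], -0.2],
    [[0, 0, 0.15], [0, 0, 0], -0.2],
  ],
)

```text
time_s: 9.0
ee_pos: [0.5865, -0.1768, 0.1285]
eef_rot: [-3.141, -0.0, 1.538]
force: [0.3, -0.2, -0.1]
grip_width: 0.0674
grip_force: 15.0
```

Request:
send_rows(
  motion=[
    [[0, 0, 0.2], [0, 0, 0], -0.2],
    [[0, 0, 0.2], [0, 0, 0], -0.2],
    [[0, 0, 0.2], [0, 0, 0], -0.2],
    [[0, 0, 0.2], [0, 0, 0], -0.2],
    [[0, 0, 0.2], [0, 0, 0], -0.2],
  ],
)

```text
time_s: 9.5
ee_pos: [0.5865, -0.1768, 0.0984]
eef_rot: [-3.141, -0.0, 1.538]
force: [0.8, 0.1, -1.3]
grip_width: 0.0667
grip_force: 15.0
```

Request:
send_rows(
  motion=[
    [[0, 0, 0.05], [0, 0, 0], -0.2],
    [[0, 0, 0.05], [0, 0, 0], -0.2],
    [[0, 0, 0.05], [0, 0, 0], -0.2],
  ],
)

```text
time_s: 9.8
ee_pos: [0.5867, -0.1769, 0.0946]
eef_rot: [3.141, 0.0, 1.538]
force: [-0.7, -0.1, -1.3]
grip_width: 0.0666
grip_force: 15.0
```

Request:
send_rows(
  motion=[
    [[0, 0, 0.04], [0, 0, 0], -0.2],
    [[0, 0, 0], [0, 0, 0], -0.2],
  ],
)

```text
time_s: 10.0
ee_pos: [0.5866, -0.1769, 0.0933]
eef_rot: [3.141, 0.0, 1.538]
force: [-0.3, -0.3, -0.6]
grip_width: 0.067
grip_force: 15.0
```

Request:
send_rows(
  motion=[
    [[0, 0, 0.03], [0, 0, 0], -0.2],
    [[0, 0, 0], [0, 0, 0], -0.2],
  ],
)

```text
time_s: 10.2
ee_pos: [0.5867, -0.1769, 0.0931]
eef_rot: [3.141, 0.0, 1.538]
force: [-3.7, 0.5, 5.1]
grip_width: 0.0672
grip_force: 15.0
```

Request:
send_rows(
  motion=[
    [[0, 0, 0.03], [0, 0, 0], -0.2],
    [[0, 0, 0], [0, 0, 0], -0.2],
  ],
)

```text
time_s: 10.4
ee_pos: [0.5867, -0.1769, 0.0931]
eef_rot: [3.141, 0.0, 1.538]
force: [-6.2, 2.2, 12.7]
grip_width: 0.0673
grip_force: 15.0
```

Request:
send_rows(
  motion=[
    [[0, 0, -0.03], [0, 0, 0], 0.75],
    [[0, 0, 0], [0, 0, 0], 0.75],
    [[0, 0, 0], [0, 0, 0], 0.75],
    [[0, 0, 0], [0, 0, 0], 0.75],
    [[0, 0, -0.3], [0, 0, 0], 0.75],
    [[0, 0, -1], [0, 0, 0], 0.75],
    [[0, 0, -1], [0, 0, 0], 0.75],
    [[0, 0, -1], [0, 0, 0], 0.75],
    [[0, 0, -1], [0, 0, 0], 0.75],
    [[0, 0, -1], [0, 0, 0], 0.75],
    [[0, 0, -1], [0, 0, 0], 0.75],
    [[0, 0, -1], [0, 0, 0], 0.75],
  ],
)

```text
time_s: 11.6
ee_pos: [0.5863, -0.1767, 0.3134]
eef_rot: [3.141, 0.0, 1.538]
force: [-0.5, 0.2, -0.4]
grip_width: 0.0825
grip_force: 0.0
```

Request:
send_rows(
  motion=[
    [[0, 0, -1], [0, 0, 0], 0],
    [[0, 0, -1], [0, 0, 0], -1],
    [[0, 0, 0], [0, 0, 0], -1],
  ],
)

```text
time_s: 11.9
ee_pos: [0.5869, -0.177, 0.3764]
eef_rot: [3.135, 0.002, 1.538]
force: [0.4, -0.5, 0.2]
grip_width: 0.0616
grip_force: 0.0
```

Run:
```python
from look import *
from m import circ
P=sel((.587,-.176),.036,.105,.135);print(len(P),np.percentile(P[:,2],[5,25,50,75,95]))
q=P[(P[:,2]>.119)&(P[:,2]<.1245)];print(q.mean(0),cv2.minEnclosingCircle(q[:,:2].astype(np.float32)*1000))
P=W[(np.abs(W[...,0]-.587)<.07)&(W[...,1]>-.13)&(W[...,1]<-.03)&(W[...,2]>.14)&(W[...,2]<.32)]
Q=P[P[:,2]>P[:,2].max()-.02];print("tab",Q.mean(0),Q.min(0),Q.max(0))
print("lid pts",np.array([P[np.abs(P[:,2]-z)<.004].mean(0) for z in(.24,.26,.29)]))
```

```text
[ 0.58671198 -0.17689968  0.37357597] [3.13806147e+00 1.18762445e-03 1.53843481e+00] [-3.52596210e-01  3.92900043e-01  1.01741731e+00 -1.58589194e-05
  1.72754979e+00 -3.20239298e-01]
finger 1 [-0.0063  0.0316 -0.012 ] [ 0.0112  0.044  -0.0024]
finger -1 [-0.0066 -0.0416 -0.012 ] [ 0.0111 -0.0296 -0.0021]
1488 [0.11881749 0.12097934 0.12173803 0.12244764 0.12537008]
[ 0.58742519 -0.1759004   0.12168279] ((586.9918823242188, -176.4063262939453), 33.060211181640625)
tab [ 0.59108671 -0.08025146  0.29510642] [ 0.57444059 -0.08413341  0.28112728] [ 0.60789435 -0.07538746  0.30068754]
lid pts [[ 0.59227382 -0.08821622  0.23964123]
 [ 0.59072896 -0.08543527  0.26000317]
 [ 0.59089704 -0.08281386  0.28999375]]
```

The cartridge is seated: its top is at 0.1217 (0.122 expected), centred at (0.587,-0.176). Next is the lid, with fingers shut from the +y side.

Request:
send_rows(
  motion=[
    [[0.85, 0, 0], [0, 0, 0], -1],
    [[0.85, 0, 0], [0, 0, 0], -1],
    [[0.85, 0, 0], [0, 0, 0], -1],
    [[0.85, 0, 0], [0, 0, 0], -1],
    [[0.8, 0, 0], [0, 0, 0], -1],
    [[0, 0, 0.8], [0, 0, 0], -1],
    [[0, 0, 0.8], [0, 0, 0], -1],
    [[0, 0, 0.8], [0, 0, 0], -1],
    [[0, 0, 0.8], [0, 0, 0], -1],
    [[0, 0, 0.5], [0, 0, 0], -1],
    [[0, 0, 0], [0, 0, 0], -1],
  ],
)

```text
time_s: 13.05
ee_pos: [0.5895, -0.0507, 0.2574]
eef_rot: [-3.137, -0.001, 1.538]
force: [0.1, 0.1, 0.1]
grip_width: 0.0005
grip_force: 0.0
```

Run:
```python
from h import *
T=get_obs();p=T["ee_pos"];print(p,T["force"],T["grip_width"])
th=np.concatenate([np.arange(1.7,0.05,-.1),[0.05,0]]);r=.135
y=-.0985-r*np.cos(th)+.006*np.sin(th)+.008;z=.128+r*np.sin(th)+.006*np.cos(th)
y=np.r_[p[1],y];z=np.r_[p[2],z]
for a,t,Y,Z in zip(np.diff(y),th,y[1:],z[1:]):pass
print(np.c_[th,np.diff(y)/.03,-np.diff(z)/.03,y[1:],z[1:]].round(3))
```

```text
[ 0.5895416  -0.05074599  0.2573873 ] [0.07747372 0.13100515 0.12504241] 0.0004984623119828551
[[ 1.7   -0.547 -0.124 -0.067  0.261]
 [ 1.6   -0.447 -0.056 -0.081  0.263]
 [ 1.5   -0.45  -0.011 -0.094  0.263]
 [ 1.4   -0.449  0.034 -0.108  0.262]
 [ 1.3   -0.443  0.079 -0.121  0.26 ]
 [ 1.2   -0.433  0.123 -0.134  0.256]
 [ 1.1   -0.419  0.165 -0.146  0.251]
 [ 1.    -0.4    0.206 -0.158  0.245]
 [ 0.9   -0.378  0.245 -0.17   0.237]
 [ 0.8   -0.351  0.282 -0.18   0.229]
 [ 0.7   -0.321  0.315 -0.19   0.22 ]
 [ 0.6   -0.288  0.346 -0.199  0.209]
 [ 0.5   -0.252  0.373 -0.206  0.198]
 [ 0.4   -0.214  0.396 -0.213  0.186]
 [ 0.3   -0.173  0.416 -0.218  0.174]
 [ 0.2   -0.131  0.431 -0.222  0.161]
 [ 0.1   -0.087  0.442 -0.224  0.147]
 [ 0.05  -0.027  0.224 -0.225  0.141]
 [ 0.    -0.016  0.225 -0.226  0.134]]
```

Request:
send_rows(
  motion=[
    [[-0.3, 0, -0.1], [0, 0, 0], -1],
    [[-0.25, 0, -0.05], [0, 0, 0], -1],
    [[-0.25, 0, -0.05], [0, 0, 0], -1],
    [[-0.25, 0, 0], [0, 0, 0], -1],
    [[-0.4, 0, 0], [0, 0, 0], -1],
    [[-0.45, 0, 0.03], [0, 0, 0], -1],
  ],
)

```text
time_s: 13.65
ee_pos: [0.589, -0.1087, 0.266]
eef_rot: [3.14, -0.0, 1.539]
force: [1.9, 3.1, 1.9]
grip_width: 0.0003
grip_force: 1.7
```

Request:
send_rows(
  motion=[
    [[-0.44, 0, 0.08], [0, 0, 0], -1],
    [[-0.43, 0, 0.12], [0, 0, 0], -1],
    [[-0.42, 0, 0.17], [0, 0, 0], -1],
    [[-0.4, 0, 0.21], [0, 0, 0], -1],
    [[-0.38, 0, 0.25], [0, 0, 0], -1],
    [[-0.35, 0, 0.28], [0, 0, 0], -1],
  ],
)

```text
time_s: 14.25
ee_pos: [0.5863, -0.1816, 0.2314]
eef_rot: [-3.141, 0.0, 1.538]
force: [0.7, 0.4, 3.4]
grip_width: 0.0005
grip_force: 1.4
```

Request:
send_rows(
  motion=[
    [[-0.32, 0, 0.31], [0, 0, 0], -1],
    [[-0.29, 0, 0.34], [0, 0, 0], -1],
    [[-0.25, 0, 0.37], [0, 0, 0], -1],
    [[-0.21, 0, 0.4], [0, 0, 0], -1],
    [[-0.17, 0, 0.41], [0, 0, 0], -1],
    [[-0.13, 0, 0.43], [0, 0, 0], -1],
  ],
)

```text
time_s: 14.85
ee_pos: [0.585, -0.222, 0.1632]
eef_rot: [-3.141, 0.0, 1.538]
force: [0.4, -1.6, 3.3]
grip_width: 0.0004
grip_force: 1.3
```

Request:
send_rows(
  motion=[
    [[-0.08, 0, 0.4], [0, 0, 0], -1],
    [[-0.03, 0, 0.25], [0, 0, 0], -1],
    [[0, 0, 0.15], [0, 0, 0], -1],
    [[0, 0, 0.1], [0, 0, 0], -1],
  ],
)

```text
time_s: 15.25
ee_pos: [0.5849, -0.2247, 0.137]
eef_rot: [-3.141, -0.0, 1.539]
force: [-0.8, -0.8, 2.4]
grip_width: 0.0003
grip_force: 1.1
```

Request:
send_rows(
  motion=[
    [[0, 0, 0.06], [0, 0, 0], -1],
    [[0, 0, 0], [0, 0, 0], -1],
  ],
)

```text
time_s: 15.45
ee_pos: [0.585, -0.2246, 0.1355]
eef_rot: [-3.141, -0.0, 1.539]
force: [0.9, 0.3, 0.2]
grip_width: 0.0006
grip_force: 0.0
```

Request:
send_rows(
  motion=[
    [[0, 0, 0.06], [0, 0, 0], -1],
    [[0, 0, 0], [0, 0, 0], -1],
  ],
)

```text
time_s: 15.65
ee_pos: [0.5851, -0.2246, 0.1342]
eef_rot: [3.141, -0.0, 1.539]
force: [-2.0, 0.1, 4.1]
grip_width: 0.0004
grip_force: 2.0
```

Request:
send_rows(
  motion=[
    [[0, 0, 0.06], [0, 0, 0], -1],
    [[0, 0, 0], [0, 0, 0], -1],
  ],
)

```text
time_s: 15.85
ee_pos: [0.5853, -0.2247, 0.134]
eef_rot: [3.14, 0.0, 1.539]
force: [-7.4, 3.0, 16.6]
grip_width: 0.0004
grip_force: 8.5
```

Lid is on its stop (17 N at 0.134). I'll raise the arm, centre it over the cap and turn it for the hub grip.

Request:
send_rows(
  motion=[
    [[0, 0, -0.5], [0, 0, 0], -1],
    [[0, 0, -1], [0, 0, 0], -1],
    [[0, 0, -1], [0, 0, 0], 0],
    [[0.4, 0, -1], [0, 0, 0], 0.3],
    [[0.4, 0, -1], [0, 0, 0], 0.5],
    [[0.4, 0, 0], [0, 0, 0], 0.5],
    [[0.4, 0, 0], [0, 0, 0], 0.5],
    [[0, 0, 0], [0, 0, -1], 0.5],
    [[0, 0, 0], [0, 0, -1], 0.5],
    [[0, 0, 0], [0, 0, -1], 0.5],
    [[0, 0, 0], [0, 0, -1], 0.5],
    [[0, 0, 0], [0, 0, -1], 0.5],
  ],
)

```text
time_s: 17.05
ee_pos: [0.5862, -0.1763, 0.2654]
eef_rot: [-3.14, -0.002, 2.144]
force: [-0.3, -0.5, -1.0]
grip_width: 0.0701
grip_force: 0.0
```

Request:
send_rows(
  motion=[
    [[0, 0, 0], [0, 0, -1], 0.5],
    [[0, 0, 0], [0, 0, -1], 0.5],
    [[0, 0, 0], [0, 0, -1], 0.5],
    [[0, 0, 0], [0, 0, -1], 0.5],
    [[0, 0, 0], [0, 0, -1], 0.5],
    [[0, 0, 0], [0, 0, -1], 0.5],
    [[0, 0, 0], [0, 0, -1], 0.5],
    [[0, 0, 0], [0, 0, -1], 0.5],
    [[0, 0, 0], [0, 0, 0], 0.5],
  ],
)

```text
time_s: 17.95
ee_pos: [0.5863, -0.1764, 0.2655]
eef_rot: [3.141, -0.002, 3.101]
force: [-0.6, -0.1, -1.3]
grip_width: 0.0707
grip_force: 0.0
```

Run:
```python
from look import *
P=sel((.587,-.176),.06,.14,.175);print(len(P),np.percentile(P[:,2],[1,50,99]))
t=P[P[:,2]>np.percentile(P[:,2],99)-.004];r=cv2.minAreaRect(t[:,:2].astype(np.float32)*1000);print(r);rep("cap",np.array(r[0])/1000)
P=sel((.587,-.24),.02,.1,.16);print("lidtop",np.median(P,0));P=sel((.54,-.2),.012,.1,.16);print(np.median(P,0));P=sel((.587,-.262),.006,.1,.16);print("tab",np.median(P,0))
cv2.imwrite("pics/w5.png",cv2.resize(w["pixels"][:,:,::-1],(800,600),interpolation=cv2.INTER_CUBIC))
```

```text
[ 0.58633007 -0.17644848  0.26579564] [ 3.14099071e+00 -1.72670391e-03  3.09609034e+00] [-3.52149435e-01  4.08447420e-01  1.23680391e+00  5.27730910e-05
  1.49816918e+00 -1.87744680e+00]
finger 1 [-0.0085  0.0358 -0.0119] [0.0092 0.0481 0.0009]
finger -1 [-0.0087 -0.0462 -0.012 ] [ 0.009  -0.0336  0.0003]
1579 [0.14958856 0.16520876 0.17073295]
((587.3317260742188, -177.07745361328125), (29.036497116088867, 27.659610748291016), 41.82971954345703)
cap [ 0.5873 -0.1771] tool xy units [-0.034 -0.019 -0.   ]
lidtop [ 0.58648907 -0.23957897  0.13363167]
[ 0.54005532 -0.19995637  0.13376345]
tab [ 0.58713144 -0.26198461  0.13427888]
```

View pics/w5.png

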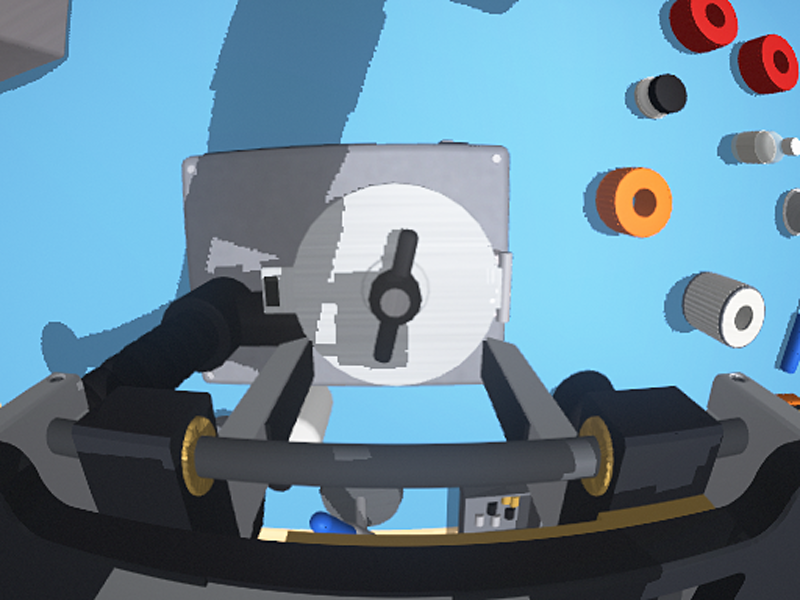

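The lid lies flat and shut (top at 0.134 everywhere), with the hub at (395,297) and the wings running from (408,235) to (383,355). I'll measure the wing direction.

```bash
cat > wing.py <<'E'
from look import *
c=np.array([.5865,-.1767])
d=np.hypot(W[...,0]-c[0],W[...,1]-c[1])
m=(d>.022)&(d<.05)&(W[...,2]>.150)&(W[...,2]<.175);P=W[m];print(len(P),np.median(P[:,2]))
top=P[np.abs(P[:,2]-np.median(P[:,2]))<.004]
u,s,v=np.linalg.svd(top[:,:2]-top[:,:2].mean(0));print("wing angle deg",np.degrees(np.arctan2(v[0,1],v[0,0])),top.mean(0))
f=F[m][np.abs(P[:,2]-np.median(P[:,2]))<.004];u,s,v=np.linalg.svd(f[:,:2]-f[:,:2].mean(0));a=np.arctan2(v[0,1],v[0,0]);print("in tool: deg about z from tool x",np.degrees(a),"units",((a+np.pi/2)%np.pi-np.pi/2)/.12,f.mean(0))
E
python3 wing.py
```

```text
[ 0.58638996 -0.17650373  0.26604993] [ 3.14110701e+00 -1.32731334e-03  3.09503245e+00] [-3.52205396e-01  4.08251443e-01  1.23650023e+00  6.39072267e-05
  1.49825291e+00 -1.87644588e+00]
finger 1 [-0.0094  0.0359 -0.012 ] [0.0091 0.048  0.0007]
finger -1 [-0.0089 -0.0456 -0.012 ] [ 0.0088 -0.0335  0.0004]
500 0.1636455695366159
wing angle deg -14.63377894861833 [ 0.58495081 -0.1763472   0.16351073]
in tool: deg about z from tool x -168.03392183118487 units 1.7403955216403144 [1.30877069e-03 3.95780198e-05 1.02541062e-01]
```

Request:
send_rows(
  motion=[
    [[-0.01, -0.03, 0.5], [0, 0, 0.87], 0.3],
    [[0, 0, 0.8], [0, 0, 0.87], 0.3],
    [[0, 0, 0.8], [0, 0, 0], 0.3],
    [[0, 0, 0.8], [0, 0, 0], 0.3],
    [[0, 0, 0.7], [0, 0, 0], 0.3],
    [[0, 0, 0.35], [0, 0, 0], 0.3],
    [[0, 0, 0], [0, 0, 0], 0.3],
  ],
)

```text
time_s: 18.75
ee_pos: [0.5863, -0.1775, 0.1471]
eef_rot: [3.141, -0.003, 2.888]
force: [-0.6, 1.0, 0.7]
grip_width: 0.0608
grip_force: 0.0
```

Request:
send_rows(
  motion=[
    [[0, 0, 0], [0, 0, 0], -1],
    [[0, 0, 0], [0, 0, 0], -1],
    [[0, 0, 0], [0, 0, 0], -1],
    [[0, 0, 0], [0, 0, 0], -1],
    [[0, 0, 0], [0, 0, 0], -1],
    [[0, 0, 0], [0, 0, 0], -1],
    [[0, 0, 0], [0, 0, 0], -1],
    [[0, 0, 0], [0, 0, 0], -1],
  ],
  squeeze=20,
)

```text
time_s: 19.55
ee_pos: [0.5871, -0.1778, 0.1489]
eef_rot: [-3.142, 0.001, 2.89]
force: [-0.3, 1.5, 5.8]
grip_width: 0.0331
grip_force: 20.0
```

Request:
send_rows(
  motion=[
    [[0, 0, 0.006], [0, 0, 0.5], -1],
    [[0, 0, 0.006], [0, 0, 1], -1],
    [[0, 0, 0.006], [0, 0, 1], -1],
    [[0, 0, 0.006], [0, 0, 1], -1],
    [[0, 0, 0.006], [0, 0, 1], -1],
    [[0, 0, 0.006], [0, 0, 1], -1],
  ],
)

```text
time_s: 20.15
ee_pos: [0.5871, -0.1777, 0.1479]
eef_rot: [3.141, 0.001, 2.225]
force: [-0.7, 0.8, 5.4]
grip_width: 0.0332
grip_force: 20.0
```

Request:
send_rows(
  motion=[
    [[0, 0, 0.006], [0, 0, 1], -1],
    [[0, 0, 0.006], [0, 0, 1], -1],
    [[0, 0, 0.006], [0, 0, 1], -1],
    [[0, 0, 0.006], [0, 0, 1], -1],
    [[0, 0, 0.006], [0, 0, 1], -1],
    [[0, 0, 0.006], [0, 0, 1], -1],
    [[0, 0, 0.006], [0, 0, 1], -1],
    [[0, 0, 0.006], [0, 0, 1], -1],
    [[0, 0, 0.006], [0, 0, 1], -1],
    [[0, 0, 0.006], [0, 0, 1], -1],
  ],
)

```text
time_s: 21.15
ee_pos: [0.5872, -0.1777, 0.1461]
eef_rot: [3.14, -0.0, 1.025]
force: [1.6, 0.4, 4.7]
grip_width: 0.0331
grip_force: 20.0
```

Request:
send_rows(
  motion=[
    [[0, 0, 0.006], [0, 0, 1], -1],
    [[0, 0, 0.006], [0, 0, 1], -1],
    [[0, 0, 0.006], [0, 0, 1], -1],
    [[0, 0, 0.006], [0, 0, 1], -1],
    [[0, 0, 0.006], [0, 0, 1], -1],
    [[0, 0, 0], [0, 0, 0], -1],
  ],
)

```text
time_s: 21.75
ee_pos: [0.5872, -0.1778, 0.1452]
eef_rot: [3.141, -0.001, 0.425]
force: [1.3, 1.2, 5.2]
grip_width: 0.0333
grip_force: 20.0
```

Request:
send_rows(
  motion=[
    [[0, 0, 0], [0, 0, 0], 0.3],
    [[0, 0, 0], [0, 0, 0], 0.3],
    [[0, 0, 0], [0, 0, 0], 0.3],
    [[0, 0, 0], [0, 0, 0], 0.3],
    [[0, 0, -0.8], [0, 0, 0], 0.3],
    [[0, 0, -0.8], [0, 0, 0], 0.3],
    [[0, 0, -0.8], [0, 0, -1], 0.3],
    [[0, 0, -0.6], [0, 0, -1], 0.3],
    [[0, 0, 0], [0, 0, -1], 0.3],
    [[0, 0, 0], [0, 0, -1], 0.3],
    [[0, 0, 0], [0, 0, -1], 0.3],
    [[0, 0, 0], [0, 0, -1], 0.3],
  ],
)

```text
time_s: 22.95
ee_pos: [0.5867, -0.1778, 0.2346]
eef_rot: [-3.141, 0.0, 1.155]
force: [0.3, -0.6, 0.2]
grip_width: 0.0612
grip_force: 0.0
```

Request:
send_rows(
  motion=[
    [[0, 0, 0], [0, 0, -1], 0.3],
    [[0, 0, 0], [0, 0, -1], 0.3],
    [[0, 0, 0], [0, 0, -1], 0.3],
    [[0, 0, 0], [0, 0, -1], 0.3],
    [[0, 0, 0], [0, 0, -1], 0.3],
    [[0, 0, 0], [0, 0, -1], 0.3],
    [[0, 0, 0], [0, 0, -1], 0.3],
    [[0, 0, 0], [0, 0, -1], 0.3],
    [[0, 0, 0], [0, 0, -1], 0.3],
    [[0, 0, 0], [0, 0, -1], 0.3],
    [[0, 0, 0], [0, 0, -1], 0.3],
    [[0, 0, 0], [0, 0, -1], 0.3],
  ],
)

```text
time_s: 24.15
ee_pos: [0.5868, -0.1778, 0.2345]
eef_rot: [-3.142, -0.0, 2.595]
force: [0.4, 0.2, -0.4]
grip_width: 0.0614
grip_force: 0.0
```

Request:
send_rows(
  motion=[
    [[0, 0, 0], [0, 0, -1], 0.3],
    [[0, 0, 0], [0, 0, -1], 0.3],
    [[0, 0, 0], [0, 0, -1], 0.3],
    [[0, 0, 0], [0, 0, -1], 0.3],
    [[0, 0, 0], [0, 0, -1], 0.3],
    [[0, 0, 0], [0, 0, -1], 0.3],
    [[0, 0, 0], [0, 0, -1], 0.3],
    [[0, 0, 0], [0, 0, -1], 0.3],
    [[0, 0, 0], [0, 0, 0], 0.3],
  ],
)

```text
time_s: 25.05
ee_pos: [0.5868, -0.1778, 0.2345]
eef_rot: [3.141, -0.0, -2.732]
force: [-0.1, -1.1, 0.5]
grip_width: 0.0608
grip_force: 0.0
```

```bash
python3 wing.py
```

```text
[ 0.58677776 -0.17774571  0.23455731] [ 3.14141753e+00 -1.66878553e-04 -2.73596547e+00] [-3.53868649e-01  4.24175742e-01  1.28586390e+00  1.22098420e-05
  1.43179461e+00 -2.33029383e+00]
finger 1 [-0.0087  0.0307 -0.012 ] [0.0087 0.0427 0.0016]
finger -1 [-0.0093 -0.0418 -0.0119] [ 0.0084 -0.0298  0.0007]
602 0.15996695568303598
wing angle deg 23.3800270909705 [ 0.58518938 -0.17841309  0.15976687]
in tool: deg about z from tool x 179.86064646236258 units -0.020268150467295243 [1.71034813e-03 4.38928816e-07 7.47907240e-02]
```

Request:
send_rows(
  motion=[
    [[0, 0, 0.8], [0, 0, 0], 0.3],
    [[0, 0, 0.9], [0, 0, 0], 0.3],
    [[0, 0, 0.8], [0, 0, 0], 0.3],
    [[0, 0, 0.5], [0, 0, 0], 0.3],
    [[0, 0, 0], [0, 0, 0], 0.3],
    [[0, 0, 0], [0, 0, 0], -1],
    [[0, 0, 0], [0, 0, 0], -1],
    [[0, 0, 0], [0, 0, 0], -1],
    [[0, 0, 0], [0, 0, 0], -1],
    [[0, 0, 0], [0, 0, 0], -1],
    [[0, 0, 0], [0, 0, 0], -1],
    [[0, 0, 0], [0, 0, 0], -1],
  ],
)

```text
time_s: 26.3
ee_pos: [0.5871, -0.1778, 0.1453]
eef_rot: [-3.141, 0.001, -2.734]
force: [0.1, 0.7, 5.7]
grip_width: 0.0333
grip_force: 20.0
```

Request:
send_rows(
  motion=[
    [[0, 0, 0.006], [0, 0, 0.5], -1],
    [[0, 0, 0.006], [0, 0, 1], -1],
    [[0, 0, 0.006], [0, 0, 1], -1],
    [[0, 0, 0.006], [0, 0, 1], -1],
    [[0, 0, 0.006], [0, 0, 1], -1],
    [[0, 0, 0.006], [0, 0, 1], -1],
    [[0, 0, 0.006], [0, 0, 1], -1],
    [[0, 0, 0.006], [0, 0, 1], -1],
    [[0, 0, 0.006], [0, 0, 1], -1],
    [[0, 0, 0.006], [0, 0, 1], -1],
  ],
)

```text
time_s: 27.3
ee_pos: [0.5871, -0.1777, 0.1435]
eef_rot: [3.141, 0.001, 2.405]
force: [-0.3, 0.2, 6.3]
grip_width: 0.0328
grip_force: 20.0
```

Request:
send_rows(
  motion=[
    [[0, 0, 0.006], [0, 0, 1], -1],
    [[0, 0, 0.006], [0, 0, 1], -1],
    [[0, 0, 0.006], [0, 0, 1], -1],
    [[0, 0, 0.006], [0, 0, 1], -1],
    [[0, 0, 0.006], [0, 0, 1], -1],
    [[0, 0, 0.006], [0, 0, 1], -1],
    [[0, 0, 0.006], [0, 0, 1], -1],
    [[0, 0, 0.006], [0, 0, 1], -1],
    [[0, 0, 0.006], [0, 0, 1], -1],
  ],
)

```text
time_s: 28.2
ee_pos: [0.5872, -0.1777, 0.1419]
eef_rot: [3.14, -0.0, 1.325]
force: [0.7, 0.8, 6.0]
grip_width: 0.0332
grip_force: 20.0
```

```bash
python3 -c "
from h import *
o=get_obs();print(o['eef_rot'],o['moment'],o['force'],o['qpos'][5])"
```

```text
[ 3.14038127e+00 -4.22327665e-05  1.32484558e+00] [0.20773601 0.01712073 0.08063191] [0.74689601 0.77343292 5.96809392] -0.10778248985147415
```

Request:
send_rows(
  motion=[
    [[0, 0, 0.004], [0, 0, 0.6], -1],
    [[0, 0, 0.004], [0, 0, 0.6], -1],
    [[0, 0, 0.004], [0, 0, 0.6], -1],
    [[0, 0, 0.002], [0, 0, 0.4], -1],
    [[0, 0, 0], [0, 0, 0.3], -1],
    [[0, 0, 0], [0, 0, 0], -1],
  ],
)

```text
time_s: 28.8
ee_pos: [0.5872, -0.1777, 0.1414]
eef_rot: [3.14, -0.0, 1.029]
force: [-0.0, 1.9, 5.7]
grip_width: 0.0332
grip_force: 20.0
```

```bash
python3 -c "
from h import *
o=get_obs();print(o['eef_rot'],o['moment'],o['force'],o['qpos'][5])"
```

```text
[ 3.14043012e+00 -3.31793584e-04  1.02857300e+00] [0.148167   0.05102516 0.17917968] [-0.01355475  1.87330288  5.73049948] 0.18853443629364092
```

Request:
send_rows(
  motion=[
    [[0, 0, 0], [0, 0, 0.4], -1],
    [[0, 0, 0], [0, 0, 0], -1],
  ],
)

```text
time_s: 29.0
ee_pos: [0.5871, -0.1778, 0.1414]
eef_rot: [3.14, -0.0, 0.981]
force: [0.3, -0.3, 5.3]
grip_width: 0.0329
grip_force: 20.0
```

```bash
python3 -c "
from h import *
o=get_obs();print(o['eef_rot'],o['moment'],o['force'],o['qpos'][5])"
```

```text
[ 3.14042973e+00 -1.29158417e-04  9.80593588e-01] [0.02348891 0.01171926 0.41383188] [ 0.3198076  -0.28463605  5.34696848] 0.2365516865211498
```

Torque has risen from 0.08 to 0.41 N m, so the cap is at its stop. I'll release, retreat and check.

Request:
send_rows(
  motion=[
    [[0, 0, 0], [0, 0, 0], 0.3],
    [[0, 0, 0], [0, 0, 0], 0.3],
    [[0, 0, 0], [0, 0, 0], 0.3],
    [[0, 0, 0], [0, 0, 0], 0.3],
    [[0, 0, -0.5], [0, 0, 0], 0.3],
    [[0, 0, -1], [0, 0, 0], 0.3],
    [[0, 0, -1], [0, 0, 0], 0.3],
    [[0, 0, -1], [0, 0, 0], 0.3],
    [[0, 0, -0.6], [0, 0, 0], 0.3],
    [[0, 0, 0], [0, 0, 0], 0.3],
    [[0, 0, 0], [0, 0, 0], 0.3],
  ],
)

```text
time_s: 30.1
ee_pos: [0.5867, -0.1777, 0.2637]
eef_rot: [3.142, -0.0, 0.982]
force: [0.4, -0.1, -0.4]
grip_width: 0.061
grip_force: 0.0
```

Run:
```python
import wing
from look import *
P=sel((.587,-.235),.015,.1,.16);print("lidtop",np.median(P,0));P=sel((.585,-.262),.006,.1,.16);print("tab",np.median(P,0))
```

```text
[ 0.58647879 -0.17765227  0.26285483] [-3.14019067e+00  3.80819251e-04  9.81599378e-01] [-3.53870163e-01  4.10580522e-01  1.24049555e+00 -4.35695848e-05
  1.49196872e+00  2.35330515e-01]
finger 1 [-0.0057  0.0306 -0.0119] [ 0.0114  0.0423 -0.0003]
finger -1 [-0.0057 -0.0413 -0.012 ] [ 0.0115 -0.03   -0.0001]
478 0.15612092883289636
wing angle deg -119.77769821468583 [ 0.59033917 -0.17204495  0.15592762]
in tool: deg about z from tool x 176.01906355751538 units -0.5790037352832197 [0.00684777 0.00024343 0.10692438]
lidtop [ 0.58708124 -0.23477189  0.13370805]
tab [ 0.5849354  -0.26194107  0.13435021]
```

The wing angle gives cap = 298° = 5.20 rad, wing top about 0.156, and the lid is level. Handing in.

```bash
python3 -c "
from station import *
print(hand_in())"
```

```text
the job is handed in; nothing more can be done
None
```

The job is handed in at about 30 s: my last measurements had the low cartridge on the pot floor over the tube, the lid shut flat and the wing cap at its stop (about 5.20 rad); nothing else was touched that I noticed, and no verdict came back.

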